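# Bring the tall jar round to the reader and read it

## Robot

A 7-joint arm with a two-finger parallel gripper is mounted at the origin on the work surface. World frame = base frame: x ahead of the robot, y to its left, z up, the work surface at z = 0. Lengths are in mm, angles in rad, forces in N, time in s.
With the tool pointing down it reaches from about 400 to 875 mm from the base axis. Payload 4.4 kg.
Tool frame: the origin (TCP) lies midway between the tips of the shut fingers; the grasp point (between the pads) lies 19 mm behind it; z points along the fingers, y is the line along which they close (so a half turn about z gives the same grasp; the last joint's range is limited). The gripper opens to 85 mm and grips with 20 to 120 N. Pads are 22 mm wide; open, the fingers measure 114 mm over their backs; the gripper's body (76 mm by 85 mm) begins 54 mm behind the grasp point. The pads swing forward as they close: fully open they stand 13 mm farther back than shut.
Start: joints at [1.068, 0.628, 0.038, 1.517, -0.027, 0.996, -0.02], TCP at [275.006, -588.973, 231.313] pointing down, gripper open.
Joint ranges: [-3.06, 3.06], [-0.37, 2.12], [-1.25, 1.32], [0.18, 2.47], [-1.1, 4.24], [0.23, 1.98], [-2.94, 2.94]. Speed limits (rad/s): [2.57, 2.57, 3.14, 3.14, 3.14, 3.14, 3.14].

## Interface

Orientations are given as [roll, pitch, yaw] about the fixed x, y, z axes, in that order (R = Rz(yaw) Ry(pitch) Rx(roll)).
In Python, from cell import telemetry, eyes, ctrl, finder gives the robot as it stands.
- The arm moves only by the tool move_arm, never from a script. Its argument "steps" is a list of rows, each a list of 7 numbers: the turn, a rotation vector about the world's x, y, z in degrees, then the shift along the world's x, y, z in m, then the finger opening in m, from 0 to 0.0854. A call has 1 to 5 rows; each row shifts and turns the commanded pose from where the row before left it; what a row does not reach is not made up. A row lasts 1/10 s, in which the tool goes at most 50 mm and 8.59 degrees, less where a joint would pass 70% of its speed; a pose out of reach is approached as far as the arm can. A call with a gripper value outside its range is refused whole. The fingers move at their own pace and stop on an object; the grip force is fixed at half the most. Time passes only in rows, so rows that do not move let the fingers close. It gives the time, the measured TCP pose, the force, the opening and the grip force at its end, in the units of the state.
- telemetry.read_state(): the state, without advancing time (a new reading comes with each control period).
- eyes.get_image(name): name is "scene" or "top" or "wrist"; returns (picture, depth): 420x560x3 uint8, blue, green, red; 420x560 float32, mm along the optical axis (not along the pixel's ray), 0 where there is no reading.
- eyes.calibration(name): a dict with "fx", "fy", "cx", "cy" (pixels), "position" and "attitude" of the camera in the world. Camera axes: x right, y down, z forward; pixel columns grow to the right and rows downward; lengths in mm; the calibration is good to about 2 mm. A picture is of the moment at which its call begins: read the wrist's pose just before it. calibration takes no time and is no camera call; for the wrist camera it gives the pose at the moment of the call.
- ctrl.finish_job(): hands the job in; it is judged then, once.
Trained networks look in the newest picture that a camera, given by its name, has taken for a name from the list of things; names that differ only in an ending like _2 or _b are one class to them, and where a whole thing is asked for, a point or a joint stands for the part that bears it (a point fixed in the world has none). Each returns a list of dicts, best first, with "confidence" (0 to 1); they miss things now and then, are a little off and sometimes report something else, mostly with a low value. They report only what shows in the picture. A call takes as long as a camera call. They do not tell look-alikes from the thing itself.
- finder.boxes_of(camera, name): "location" ([x, y, z] in mm, in the coordinates of the camera as it stood for that picture, good to about 4 mm: the middle of the surface that is visible of it).
- finder.cut_out(camera, name): "mask" (420x560 bool, what is visible of it).
- finder.pinpoint(camera, name): "location" ([x, y, z] in mm, in the coordinates of the camera as it stood for that picture, good to about 4 mm: a listed point, or the origin of a listed thing).
The state is a dict: "clock": time; "qpos": joint angles; "qd": joint speeds; "tau": joint torques, N m; "eef_pos": TCP position; "tool_rot": TCP orientation; "force": force on the tool from outside, world axes, zero at the start; "torque": the same for the moment, N m; "width": finger opening in mm; "gripper_force": force on a finger pad.
Only numpy, scipy, OpenCV 4.12 (cv2) and the standard library are available. Lean on these libraries where they do the work, as an engineer would, in place of code of your own. Each camera call takes 0.05 s, during which the arm holds its last target. There are 200 camera calls.

## Task

At the food pantry's checking station, push the carousel round by its spokes with a fingertip until the tall jar riding on it stands squarely in front of the reader head, let it come to rest there, and only then press the read button on its desk box fully down and let go. The jars and the tin ride on the carousel: do not touch, tip, or lift them, and leave everything else on the table where it stands.

Things in the scene. Friction and masses are not known exactly. Their poses are not given: they have to be found in the camera images.
- wheel: The carousel: white disc 190 mm across, 12 mm thick, turning several turns either way about a vertical axis through a 28 mm hub. About 2 N on a spoke end turns it; it stays where left, without coasting. Origin on the axis at the disc's underside, 18 mm above the table; z up; its four spokes lie along its +x, +y, -x, -y. A jar or tin rides loose in each quarter, about 60 mm from the axis.
- spoke_end (a point): Outer end of the spoke on the wheel's +x axis, on the spoke's centre line, 150 mm from the axis and 48 mm above the table. All four spokes are alike: level dark steel round bars, 12 mm thick, from the hub over the disc to this distance, the last 55 mm standing out past the disc with nothing under them.
- scan_spot (a point): The point in front of the reader head where the tall jar must stand: on the disc's top surface (30 mm above the table), 60 mm from the carousel's axis, on the line from the axis to the reader's post. It is fixed and does not turn with the carousel.
- station: Fixed steel foot under the carousel, with an arm along its +x to the reader: a post 205 mm from the carousel's axis bearing a grey box head (45 x 50 x 36 mm) that looks back at the carousel, 103 mm tall in all. Origin on the carousel's axis, on the table. The spokes pass inside the post; a finger pushing a spoke past the post would hit it.
- tall_jar: The tall jar on the carousel: amber with a red lid, 48 mm across, 72 mm high, the tallest thing riding there. Origin at the centre of its underside, z up.
- squat_jar: Wide low jar on the carousel, amber with a red lid, 54 mm across, 40 mm high. Origin at the centre of its underside, z up.
- small_jar: Small jar on the carousel, amber with a red lid, 42 mm across, 44 mm high. Origin at the centre of its underside, z up.
- flat_tin: Low tin on the carousel, 54 mm across, 30 mm high. Origin at the centre of its underside, z up.
- read_button_top (a point): Centre of the top face of the read button: a round grey push button 34 mm across, in a black housing on a fixed grey desk box 90 mm square and 30 mm high, to the left or the right of the carousel. It is pressed straight down and springs back.
- read_button (a joint): Travel of the read button (m): 0 up, 0.006 fully down (about 4 N).
- desk_box: The fixed grey desk box under the read button, 90 x 90 x 30 mm. Origin at the centre of its underside.
- tape_roll: Bystander: a cardboard roll 90 mm across, 48 mm high, standing flat on the table. Origin at the centre of its underside.
- spare_jar: Bystander: a jar like the tall one, 48 mm across, 72 mm high, but standing on the table beside the carousel. Origin at the centre of its underside.
- soup_can: Bystander: a can on the table, 68 mm across, 105 mm high. Origin at the centre of its underside.
- bean_can: Bystander: a can on the table, 68 mm across, 85 mm high. Origin at the centre of its underside.
- pasta_box: Bystander: a blue carton lying on the table, 50 x 130 x 55 mm. Origin at the centre of its underside.
- marker_brush: Bystander: a hand brush 160 mm long lying on the table. Origin at its underside.
Mind the look-alikes: they are no part of the job. What is shaped like the squat_jar but green or yellow is not meant.

How it is judged (in metres and radians):
On the way, in this order (a step that is already met when the one before it is completed fails the run):
1. the tall jar stands in front of the reader and the carousel has come to rest (horizontal distance between tall_jar and scan_spot below 0.016 m and angular speed of wheel below 0.05 rad/s), for 0.3 s.
2. the read button is pressed down with the tall jar still in front of the reader (all of step 1 and value of joint read_button above 0.0045 m), for 0.05 s.
At the end, for the whole second after the job is handed in: The tall jar's centre is within 16 mm (seen from above) of the scan spot, the carousel is still, the button has been pressed (at least 4.5 of its 6 mm) while the jar stood there and is up again, all four jars and tins stand upright on the disc, and every bystander is within 25 mm of its start (all of step 1 and value of joint read_button below 0.002 m and angle between each of tall_jar, squat_jar, small_jar, flat_tin's own z axis and vertical below 0.1 rad and z of tall_jar in the frame of wheel between 0.006 and 0.02 m and z of squat_jar in the frame of wheel between 0.006 and 0.02 m and z of small_jar in the frame of wheel between 0.006 and 0.02 m and z of flat_tin in the frame of wheel between 0.006 and 0.02 m and distance of each of tape_roll, spare_jar, soup_can, pasta_box, marker_brush, bean_can from where it was at the start of the episode below 0.025 m); the robot touches nothing.
It fails at once if the robot touches a jar or tin on the carousel (over 1 N) (contact force between any of the fingers, the arm and tall_jar above 1 N or contact force between any of the fingers, the arm and squat_jar above 1 N or contact force between any of the fingers, the arm and small_jar above 1 N or contact force between any of the fingers, the arm and flat_tin above 1 N).
It fails at once if a jar or tin on the carousel is lifted or tips (z of any of tall_jar, squat_jar, small_jar, flat_tin in the frame of wheel above 0.03 m or angle between any of tall_jar, squat_jar, small_jar, flat_tin's own z axis and vertical above 0.35 rad).
It fails at once if the read button is pressed before the tall jar stands at rest in front of the reader (value of joint read_button above 0.0035 m and (horizontal distance between tall_jar and scan_spot above 0.018 m or angular speed of wheel above 0.2 rad/s)).
It fails at once if a bystander on the table is shoved or lifted more than 30 mm (distance of any of tape_roll, spare_jar, soup_can, pasta_box, marker_brush, bean_can from where it was at the start of the episode above 0.03 m).
It also fails if it takes over 64 s, if anything falls off the work surface, if the arm or the gripper's body presses on something with over 40 N, if the wrist force passes 120 N, or if a joint passes its speed limit or range.

## Working session

There is one attempt and no reset: what is moved stays moved. The work goes in short steps, Python scripts to look and compute and a tool call to move; the robot and the scene stay as the last step left them, time stands still between calls to the robot, and variables do not carry over. Pictures are saved under pics/ and viewed, at most 10 in all, crops included, and the job is handed in when it is done.

Besides the shell and the picture viewer there is one more tool, called after "Request:" as name(argument=value, ...), one argument or row to a line, values as JSON. move_arm: Moves the arm, as the interface text tells. Its arguments: {"type":"object","properties":{"steps":{"type":"array"}},"required":["steps"]}

```bash
mkdir -p pics
cat > h.py <<'E'
from cell import telemetry, eyes, ctrl, finder
import numpy as np, cv2
def cam(name):
    c=eyes.calibration(name); return c
def Rm(c):
    a=np.array(c['attitude'],float)
    if a.shape==(3,3): return a
    from scipy.spatial.transform import Rotation as R
    return R.from_euler('xyz',a).as_matrix() if a.size==3 else R.from_quat(a).as_matrix()
def w(c,p): return Rm(c)@np.array(p)+np.array(c['position'])
def px(c,P):
    q=Rm(c).T@(np.array(P)-np.array(c['position'])); return (q[0]/q[2]*c['fx']+c['cx'],q[1]/q[2]*c['fy']+c['cy'])
E
python3 - <<'E'
from h import *
s=telemetry.read_state(); print(s['clock'],s['eef_pos'],s['tool_rot'])
for n in ['scene','top']:
    im,d=eyes.get_image(n); cv2.imwrite(f'pics/{n}0.png',im); c=cam(n); print(n,c)
    for t in ['wheel','spoke_end','scan_spot','station','tall_jar','read_button_top','squat_jar','soup_can','spare_jar','bean_can','tape_roll','pasta_box','marker_brush']:
        print(t,[(round(r['confidence'],2),w(c,r['location']).round().tolist(),np.round(px(c,w(c,r['location']))).tolist()) for r in finder.pinpoint(n,t)[:3]])
E
```

```text
0.0 [ 274.7039099  -588.40142223  230.37830194] [-3.13967088e+00  4.42276613e-05  4.36798406e-01]
scene {'fx': 434.87785333828936, 'fy': 434.87785333828936, 'cx': 280.1942672662252, 'cy': 205.6180249173842, 'position': array([1064.22698577,  183.71639642,  852.99949688]), 'attitude': array([-2.51284189,  0.01618864,  1.86137733])}
wheel [(0.95, [571.0, 7.0, 16.0], [274.0, 236.0])]
spoke_end [(0.75, [650.0, -121.0, 50.0], [206.0, 244.0])]
scan_spot [(0.74, [614.0, -37.0, 30.0], [249.0, 244.0])]
station [(0.19, [569.0, 8.0, 14.0], [274.0, 236.0])]
tall_jar [(0.89, [632.0, -4.0, 33.0], [260.0, 254.0]), (0.56, [607.0, -392.0, -2.0], [112.0, 213.0])]
read_button_top [(0.54, [467.0, -368.0, 52.0], [142.0, 159.0])]
squat_jar [(0.83, [695.0, 202.0, -2.0], [347.0, 313.0]), (0.77, [456.0, 193.0, -6.0], [363.0, 220.0]), (0.57, [594.0, 211.0, 1.0], [360.0, 271.0])]
soup_can [(0.97, [605.0, -394.0, 1.0], [111.0, 212.0])]
spare_jar [(0.86, [610.0, 383.0, 0.0], [440.0, 298.0])]
bean_can [(0.68, [610.0, 385.0, -2.0], [441.0, 299.0]), (0.56, [710.0, -347.0, 0.0], [106.0, 253.0])]
tape_roll [(0.94, [4
[... 802 characters left out ...]
, 212.0])]
read_button_top [(0.5, [470.0, -374.0, 52.0], [422.0, 208.0])]
squat_jar [(0.8, [457.0, 190.0, 0.0], [209.0, 248.0]), (0.62, [585.0, 58.0, 29.0], [251.0, 192.0]), (0.58, [592.0, 211.0, -4.0], [196.0, 200.0])]
soup_can [(0.89, [608.0, -396.0, 1.0], [415.0, 163.0]), (0.71, [586.0, 62.0, 28.0], [250.0, 192.0])]
spare_jar [(0.78, [609.0, 387.0, -4.0], [131.0, 203.0]), (0.48, [648.0, -123.0, 49.0], [315.0, 157.0]), (0.23, [586.0, 57.0, 28.0], [251.0, 191.0])]
bean_can [(0.92, [712.0, -352.0, -0.0], [391.0, 129.0])]
tape_roll [(0.72, [453.0, 333.0, -0.0], [155.0, 257.0])]
pasta_box [(0.92, [311.0, -211.0, -2.0], [368.0, 280.0])]
marker_brush [(0.62, [321.0, 220.0, 0.0], [203.0, 301.0])]
```

Run:
```python
import cv2
a=cv2.imread('pics/scene0.png');cv2.imwrite('pics/sc_crop.png',cv2.resize(a[170:330,150:400],(800,512),interpolation=cv2.INTER_CUBIC))
```

```text
(no output)
```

View pics/top0.png

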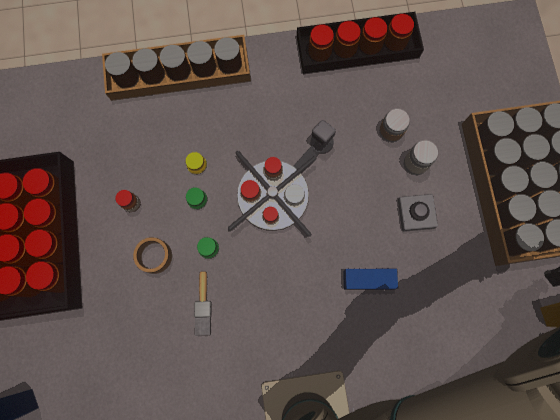

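View pics/scene0.png

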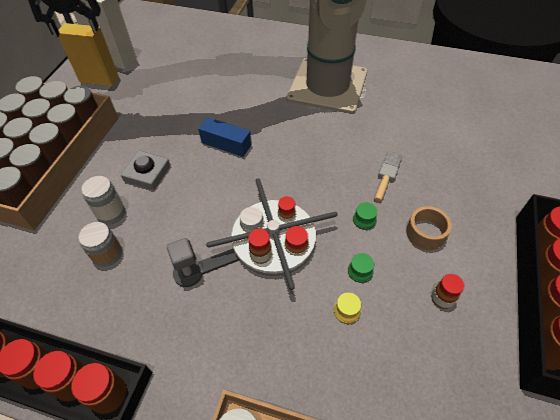

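View pics/sc_crop.png

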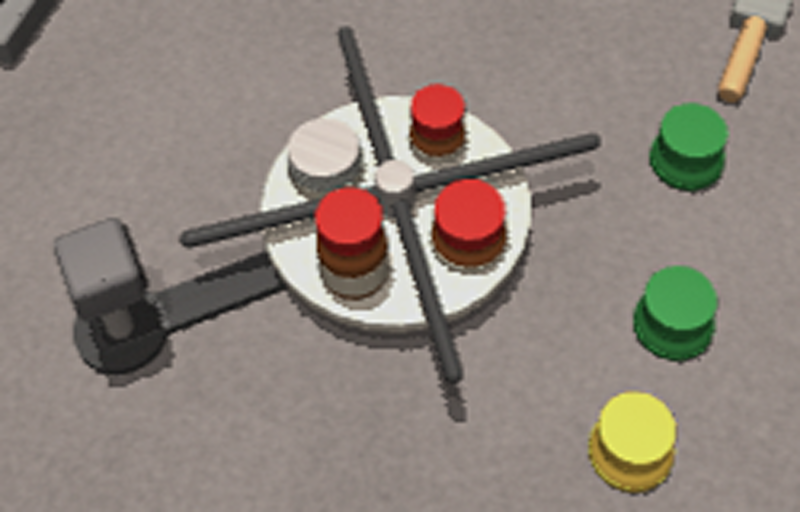

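The tall jar is the one at scene px (259,240). The other red lids are the squat jar (297,238), the small jar (287,207) and the spare jar on the table (450,290). Green and yellow jars also stand nearby, at (366,215), (361,267) and (348,307). The reader head is at (182,255), and the desk-box button is at (144,163).

```bash
cat >> h.py <<'E'
def cloud(n):
    im,d=eyes.get_image(n); c=cam(n); v,u=np.nonzero(d>0); z=d[v,u]
    P=np.stack([(u-c['cx'])/c['fx']*z,(v-c['cy'])/c['fy']*z,z],1)@Rm(c).T+np.array(c['position'])
    return im,P,im[v,u].astype(int)
def look(n,ax=None):
    im,P,C=cloud(n); 
    dd=np.hypot(P[:,0]-569,P[:,1]-8)
    m=(C.min(1)>150)&(dd<110)&(abs(P[:,2]-30)<6); 
    (x,y),r=cv2.minEnclosingCircle(P[m][:,:2].astype(np.float32)); A=np.array([x,y]); print(n,'axis',A.round(1),'r',round(r,1))
    if ax is not None: A=np.array(ax)
    D=P[:,:2]-A; rr=np.hypot(*D.T); th=np.degrees(np.arctan2(D[:,1],D[:,0]))
    k=(rr>105)&(rr<150)&(P[:,2]>44)&(P[:,2]<60); print('spoke mod90',round(float(np.degrees(np.angle(np.mean(np.exp(4j*np.radians(th[k])))))/4),1),k.sum(),'rmax',np.percentile(rr[k],99))
    k=(abs(P[:,2]-103)<6)&(rr>150)&(rr<260)&(abs(th+50)<25); h=P[k].mean(0); print('head',h.round(1),'ang',np.degrees(np.arctan2(*(h[:2]-A)[::-1])).round(1),k.sum())
    k=(abs(P[:,2]-102)<5)&(rr<95)&(C[:,2]>C[:,1]+60); j=(P[k][:,:2].min(0)+P[k][:,:2].max(0))/2; print('jar',j.round(1),P[k].mean(0).round(1),'ang',np.degrees(np.arctan2(*(j-A)[::-1])).round(1),'r',np.hypot(*(j-A)).round(1))
    k=(np.hypot(P[:,0]-469,P[:,1]+371)<40)&(P[:,2]>44); b=P[k]; print('btn',b.mean(0).round(1),np.percentile(b[:,2],[5,50,95]).round(1),b.min(0).round(),b.max(0).round())
    return im
E
python3 -c "
from h import *
look('top');look('scene')"
```

```text
top axis [570.5   3.2] r 93.2
spoke mod90 32.1 300 rmax 149.3706414755165
head [ 699.4 -150.2  101.6] ang -49.9 287
jar [628.9  -6.8] [628.9  -7.1 101.2] ang -9.7 r 59.3
btn [ 467.4 -367.4   50. ] [44.9 50.3 55.1] [ 445. -386.   44.] [ 488. -346.   59.]
scene axis [571.8   6.7] r 95.0
spoke mod90 32.2 397 rmax 148.0394366873659
head [ 705.1 -145.5  101.9] ang -48.8 468
jar [631.6  -3.8] [632.4  -3.5 101.3] ang -9.9 r 60.7
btn [ 472.  -364.    50.2] [45.6 50.8 53.2] [ 453. -382.   44.] [ 487. -345.   55.]
```

Request:
move_arm(
  steps=[
    [0,0,0,0.02,0.045,0,0],
    [0,0,0,0.02,0.045,0,0],
    [0,0,0,0.02,0.045,0,0],
    [0,0,0,0.02,0.045,0,0],
    [0,0,0,0.02,0.045,0,0],
  ],
)

```text
clock: 2.0
eef_pos: [375.6, -362.2, 231.5]
tool_rot: [3.141, -0.0, 0.437]
force: [1.3, -0.4, -0.5]
width: 11.7
gripper_force: 0.0
```

Jar is at about -9.8° and the reader at about -49.4°, so the carousel must turn about -39.5°. I'll push the spoke at 212° towards +y, on the open side near the robot.

Request:
move_arm(
  steps=[
    [0,0,0,0.023,0.049,0,0],
    [0,0,0,0.023,0.049,0,0],
    [0,0,0,0.023,0.049,0,0],
    [0,0,0,0.023,0.049,0,0],
    [0,0,0,0.022,0.049,0,0],
  ],
)

```text
clock: 2.5
eef_pos: [481.3, -135.5, 231.7]
tool_rot: [3.141, -0.001, 0.437]
force: [1.4, -0.0, 0.6]
width: 0.2
gripper_force: 0.0
```

Request:
move_arm(
  steps=[
    [0,0,0,0,0,-0.045,0],
    [0,0,0,0,0,-0.045,0],
    [0,0,0,0,0,-0.04,0],
    [0,0,0,0,0,0,0],
  ],
)

```text
clock: 2.9
eef_pos: [476.9, -136.2, 97.3]
tool_rot: [-3.135, 0.008, 0.437]
force: [-1.5, 0.7, 0.5]
width: -0.1
gripper_force: 0.0
```

Run:
```python
from h import *
im=look('scene',(571,6)); cv2.imwrite('pics/a.png',cv2.resize(im[100:310,120:400],(800,600)))
```

```text
scene axis [571.2   6.6] r 95.2
spoke mod90 32.2 400 rmax 148.86064170293008
head [ 705.4 -145.7  101.7] ang -48.5 469
jar [631.2  -4.3] [632.2  -3.6 101.2] ang -9.7 r 61.1
btn [ 472.2 -364.1   50.1] [45.3 50.6 53.4] [ 452. -382.   44.] [ 495. -349.   55.]
```

View pics/a.png

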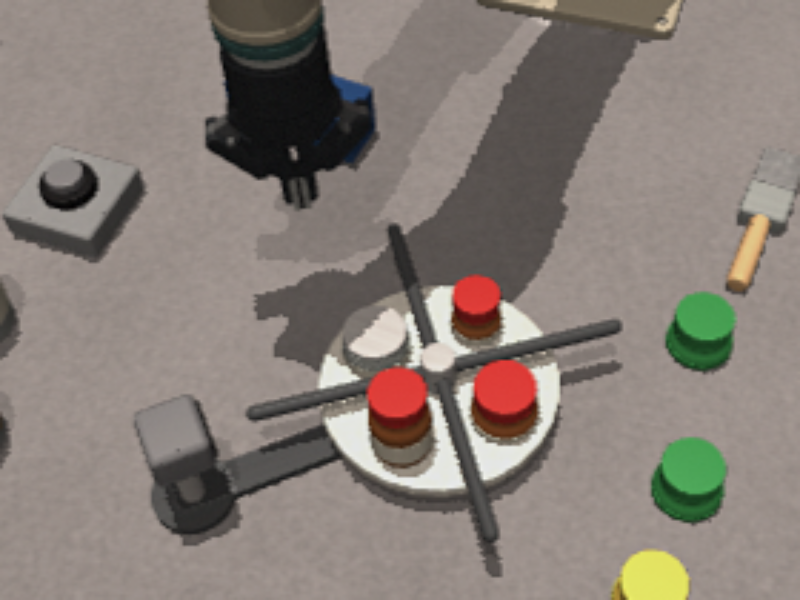

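The shut fingers, at crop px (298,195), are clear of the disc and of the spoke end at (396,230). I'll lower them to spoke height and start pushing.

Request:
move_arm(
  steps=[
    [0,0,0,0,0,-0.03,0],
    [0,0,0,0,0,-0.03,0],
    [0,0,0,0,0.015,0,0],
    [0,0,0,0,0.015,0,0],
    [0,0,0,0,0,0,0],
  ],
)

```text
clock: 3.45
eef_pos: [482.5, -105.6, 43.4]
tool_rot: [3.141, -0.004, 0.44]
force: [0.5, 0.1, 0.3]
width: 0.4
gripper_force: 0.0
```

Request:
move_arm(
  steps=[
    [0,0,0,-0.003,0.008,0,0],
    [0,0,0,-0.003,0.008,0,0],
    [0,0,0,-0.003,0.008,0,0],
    [0,0,0,-0.003,0.008,0,0],
    [0,0,0,-0.003,0.008,0,0],
  ],
)

```text
clock: 3.95
eef_pos: [465.0, -67.5, 41.5]
tool_rot: [3.141, 0.001, 0.436]
force: [0.0, -2.3, 0.5]
width: -0.1
gripper_force: 1.3
```

```bash
python3 -c "
from h import *
look('scene',(571,6))
print(telemetry.read_state()['eef_pos'])"
```

```text
scene axis [572.1   6.6] r 94.3
spoke mod90 27.5 425 rmax 148.80689025772188
head [ 705.2 -145.5  101.6] ang -48.5 474
jar [629.3  -9.6] [630.8  -9.2 101.2] ang -15.0 r 60.3
btn [ 472.1 -364.5   50.2] [44.9 50.5 53.6] [ 455. -384.   44.] [ 488. -345.   54.]
[464.21155266 -65.58449643  41.32339317]
```

Request:
move_arm(
  steps=[
    [0,0,0,-0.004,0.007,-0.004,0],
    [0,0,0,-0.004,0.008,0,0],
    [0,0,0,-0.004,0.009,0,0],
    [0,0,0,-0.003,0.01,0,0],
    [0,0,0,-0.003,0.01,0,0],
  ],
)

```text
clock: 4.5
eef_pos: [448.3, -22.5, 39.2]
tool_rot: [-3.139, 0.005, 0.437]
force: [0.6, -2.6, -0.5]
width: 0.0
gripper_force: 0.9
```

Request:
move_arm(
  steps=[
    [0,0,0,-0.002,0.008,0,0],
    [0,0,0,-0.001,0.008,0,0],
    [0,0,0,0,0.006,0,0],
    [0,0,0,0,0,0,0],
  ],
)

```text
clock: 4.9
eef_pos: [446.4, 0.1, 40.0]
tool_rot: [-3.138, 0.005, 0.439]
force: [0.8, -0.2, -0.8]
width: 0.3
gripper_force: 0.0
```

```bash
python3 -c "
from h import *
look('scene',(571,6))
print(telemetry.read_state()['eef_pos'])"
```

```text
scene axis [571.4   6.2] r 94.8
spoke mod90 -6.2 444 rmax 148.95043601485264
head [ 705.3 -145.4  101.7] ang -48.4 475
jar [611.1 -38.6] [612.1 -38.6 101.2] ang -48.1 r 60.0
btn [ 471.8 -363.4   50.1] [44.8 50.4 53.5] [ 454. -383.   44.] [ 488. -343.   55.]
[ 4.46175512e+02 -3.76713738e-01  3.99510390e+01]
```

The jar is within about 1° of the reader line. I'll back off, lift, and go to the button.

Request:
move_arm(
  steps=[
    [0,0,0,0,-0.01,0,0],
    [0,0,0,0,-0.02,0,0],
    [0,0,0,0,-0.03,0,0],
    [0,0,0,0,-0.02,0.04,0],
    [0,0,0,0,-0.02,0.045,0],
  ],
)

```text
clock: 5.45
eef_pos: [444.3, -103.6, 124.4]
tool_rot: [-3.136, 0.01, 0.434]
force: [1.7, 0.9, 0.5]
width: -0.4
gripper_force: 0.0
```

Request:
move_arm(
  steps=[
    [0,0,0,0.004,-0.048,0,0],
    [0,0,0,0.004,-0.048,0,0],
    [0,0,0,0.004,-0.048,0,0],
    [0,0,0,0.004,-0.048,0,0],
    [0,0,0,0.004,-0.048,0,0],
  ],
)

```text
clock: 5.95
eef_pos: [465.1, -344.4, 124.9]
tool_rot: [-3.139, 0.005, 0.435]
force: [1.3, 0.6, -0.1]
width: 0.0
gripper_force: 0.0
```

Request:
move_arm(
  steps=[
    [0,0,0,0.004,-0.027,0,0],
    [0,0,0,0,0,-0.02,0],
    [0,0,0,0,0,0,0],
    [0,0,0,0,0,0,0],
  ],
)

```text
clock: 6.35
eef_pos: [469.4, -368.0, 104.5]
tool_rot: [-3.137, 0.005, 0.436]
force: [0.9, 0.4, 0.5]
width: 0.2
gripper_force: 0.0
```

Run:
```python
from h import *
im=look('scene',(571,6)); cv2.imwrite('pics/b.png',cv2.resize(im[100:310,50:330],(800,600)))
look('top',(570,5))
c=cam('top'); print([w(c,r['location']).round(1) for r in finder.pinpoint('top','read_button_top')[:2]])
for n in ('tall_jar','scan_spot'): print(n,[w(c,r['location']).round(1) for r in finder.pinpoint('top',n)[:2]])
print(telemetry.read_state()['eef_pos'])
```

```text
scene axis [571.    6.4] r 95.4
spoke mod90 -7.0 405 rmax 149.70575501518485
head [ 705.4 -145.6  101.7] ang -48.4 475
jar [611.6 -38.3] [612.1 -38.7 101.1] ang -47.5 r 60.1
btn [ 486.1 -359.   255.7] [ 53.5 273.4 395. ] [ 442. -406.   44.] [ 509. -331.  480.]
top axis [569.8   3.1] r 93.5
spoke mod90 -7.0 283 rmax 148.78708583725503
head [ 700.1 -150.2  101.5] ang -50.0 282
jar [608.  -42.1] [608.5 -42.1 101. ] ang -51.1 r 60.6
btn [ 464.6 -353.8  391. ] [170.5 367.9 553.6] [ 430. -410.   44.] [ 509. -331.  576.]
[array([ 469. , -371.4,   51.2])]
tall_jar [array([611.2, -44.9,  28.1])]
scan_spot [array([610.3, -40.7,  29.8]), array([571. ,   5.9,  13.5])]
[ 471.15737446 -368.04978125  105.72621027]
```

View pics/b.png

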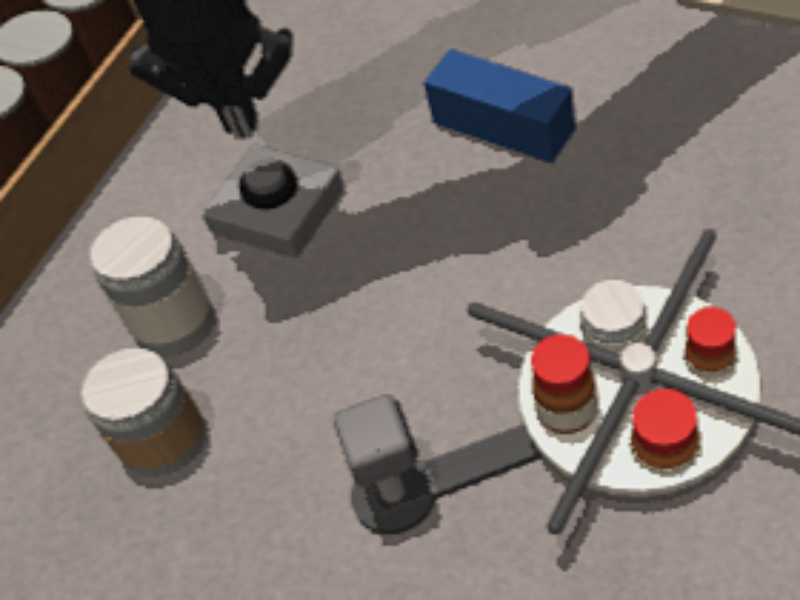

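The tall jar at crop px (563,385) stands in front of the reader at (375,435), and the shut fingers are over the button at (268,182). Pressing now.

Request:
move_arm(
  steps=[
    [0,0,0,0,0,-0.03,0],
    [0,0,0,0,0,-0.018,0],
    [0,0,0,0,0,-0.006,0],
    [0,0,0,0,0,-0.004,0],
    [0,0,0,0,0,0,0],
  ],
)

```text
clock: 7.1
eef_pos: [470.6, -368.0, 47.4]
tool_rot: [-3.139, 0.005, 0.437]
force: [-1.8, 1.9, 3.5]
width: -0.4
gripper_force: 1.6
```

Request:
move_arm(
  steps=[
    [0,0,0,0,0,-0.003,0],
    [0,0,0,0,0,-0.003,0],
    [0,0,0,0,0,0,0],
    [0,0,0,0,0,0,0],
  ],
)

```text
clock: 7.5
eef_pos: [471.3, -368.7, 45.5]
tool_rot: [-3.141, 0.003, 0.437]
force: [-6.5, 7.2, 31.6]
width: 0.2
gripper_force: 15.5
```

The force rose sharply to 31 N with the tip stopped at 45.5 mm, so the button is on its stop. Releasing.

Request:
move_arm(
  steps=[
    [0,0,0,0,0,0.01,0],
    [0,0,0,0,0,0.03,0],
    [0,0,0,0,0,0.04,0],
    [0,0,0,0,0,0.04,0],
    [0,0,0,0,0,0,0],
  ],
)

```text
clock: 8.0
eef_pos: [474.4, -371.7, 167.4]
tool_rot: [3.132, -0.002, 0.436]
force: [0.7, -1.3, -0.6]
width: -0.1
gripper_force: 0.0
```

Run:
```python
from h import *
look('scene',(571,6)); s=telemetry.read_state(); print(s['eef_pos'],s['force'])
print(ctrl.finish_job())
```

```text
scene axis [571.6   7.1] r 95.3
spoke mod90 -7.0 407 rmax 149.03083790538992
head [ 705.4 -145.5  101.8] ang -48.4 473
jar [610.8 -39. ] [612.1 -38.8 101.3] ang -48.6 r 60.1
btn [ 482.9 -354.7  307.3] [168.2 297.7 453.9] [ 443. -407.   44.] [ 509. -331.  479.]
[ 472.96984101 -370.43734383  164.71670369] [-0.30089219 -0.04003133 -0.20965586]
the job is handed in; nothing more can be done
None
```

The tall jar rests within a few millimetres of the scan spot, the read button was pressed to its stop and let go with the arm clear, and the job is handed in; no verdict was returned.

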